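# Show the sole of the tall stone to the inspection camera

### The job

Pick the tall stone out of the tray landscape and hold it up in front of the inspection camera so that its flat sole faces the lens: centred on the lens's line of sight, square to it, and about 12 cm away from the glass. Leave the other two stones where they are, do not touch the camera, and finish while still holding the stone there, steady in the air.

Things in the scene. Friction and masses are not known exactly. Their poses are not given: they have to be found in the camera images.
- stone_tall: the tallest of the three grey-green stones in the tray, upright on its flat sole: 46 mm thick (its x), 69 mm wide (its y), 114 mm high (its z, up), 0.17 to 0.34 kg. Origin: middle of the flat sole (underside). Grip across its thickness, closing along its x: 43 mm thick at 45 mm above the sole, 39 mm at 70 mm, tapering to a pointed crown. Which place it has in the tray changes.
- tray: the round wooden landscape tray, fixed, 380 mm across, rim 15 mm high, inner floor 7 mm above the table; origin at the middle of its underside. The three stones stand loose on its floor.
- stone_rough: bystander: the broad craggy stone, 59 x 91 mm, 85 mm high, in the tray; origin in the middle of its underside, z up. It is loose and must stay where it is.
- stone_spur: bystander: the low long stone, 30 x 82 mm, 36 mm high, in the tray; origin in the middle of its underside, z up. It is loose and must stay where it is.
- inspection_camera: the inspection camera, fixed to the table: a grey foot plate 95 x 120 mm and 16 mm high, a bent steel stem and a black barrel that looks obliquely upward towards the robot's side; about 112 mm high in all. Origin on the table surface; its -x is the horizontal direction in which the lens looks, its z is up. The place and the heading change.
- camera_head: the barrel of the inspection camera, 42 mm in diameter and 68 mm long. The origin is the centre of the front face of the lens, 12 mm towards -x of the camera's origin and 108 mm above the table. Its z axis is the line of sight, pointing out of the lens: it leans 35 degrees (0.61 rad) from the vertical, towards the camera's -x. Its y is level.
Things that resemble listed ones, but are neither listed nor needed, are in the scene too. There is more than one size of the inspection_camera; the one meant has the size given above.

How it is judged:
By the outcome, as a careful person would: the job done as asked, in the order asked, and still so for the second after the job is handed in, while the arm keeps its last pose, push and grip.
It also fails if it takes over 35 s, if anything falls off the work surface, if the arm or the gripper's body presses on something with over 40 N, if the wrist force passes 120 N, or if a joint passes its speed limit or range.

### The arm

A 6-joint arm with a two-finger parallel gripper is mounted at the origin on a cart in front of the work surface, level with it; the furniture and walls round the work are solid. World frame = base frame: x ahead of the robot, y to its left, z up, the work surface at z = 0. Lengths are in m, angles in rad, forces in N, time in s.
With the tool pointing down it reaches from about 0.325 to 0.875 m from the base axis. Payload 4.4 kg.
Tool frame: the origin (TCP) lies at the very end of the fingers, on their centre line; the grasp point (between the pads) lies 19 mm behind it (robot.pinch_z is the distance from the TCP to the grasp point, in m); z points along the fingers, y is the direction in which the jaws open and shut (so a half turn about z gives the same grasp; the last joint's range is limited). The gripper opens to 85 mm and grips with 20 to 120 N. Pads are 22 mm wide; open, the fingers measure 114 mm over their backs; the gripper's body (76 mm by 85 mm) begins 54 mm behind the grasp point. The pads swing forward as they close: fully open they stand 13 mm farther back than shut.
Start: joints at [1.194, 0.207, 1.542, -0, 1.393, -0.15], TCP at [0.129, 0.56, 0.231] pointing down, gripper open.
Joint ranges: [-2.73, 2.73], [-0.86, 2.22], [0.23, 2.46], [-1.11, 4.25], [0.08, 2.63], [-2.82, 2.82]. Speed limits (rad/s): [2.79, 2.79, 3.14, 3.14, 3.14, 3.14].

### API

Orientations are given as [roll, pitch, yaw] about the fixed x, y, z axes, in that order (R = Rz(yaw) Ry(pitch) Rx(roll)).
In Python, from plant import robot gives the robot as it stands.
- The arm moves only by the tool arm_command, never from a script. Its argument "series" is a list of rows, each a list of 3 entries, a list of its own where there are three numbers: the shift along the world's x, y, z in cm, then the turn, a rotation vector about the world's x, y, z in degrees, then the opening, from 0 (shut) to 1 (fully open). A call has 1 to 5 rows; each row shifts and turns the commanded pose from where the row before left it; what a row does not reach is not made up. A row lasts 1/10 s, in which the tool goes at most 50 mm and 8.59 degrees, less where a joint would pass 70% of its speed; a pose out of reach is approached as far as the arm can. A call with a gripper value outside its range is refused whole. The fingers move at their own pace and stop on an object; "grip_force" is the grip in N (left out, the last holds). Time passes only in rows, so rows that do not move let the fingers close. It gives the time, the measured TCP pose, the force and the opening at its end, in the units of the state.
- robot.state(): the state, without advancing time (a new reading comes with each control period).
- robot.grab_frame(name): name is "side" or "top" or "wrist"; returns a dict with "image" (384x512x3 uint8, blue, green, red), "fx", "fy", "cx", "cy" (pixels), "eye" and "attitude" of the camera in the world. Camera axes: x right, y down, z forward; pixel columns grow to the right and rows downward; lengths in m; the calibration is good to about 2 mm. The wrist camera is an equidistant fisheye: a pixel r from the principal point sees the ray r / f radians off the axis. A picture is of the moment at which its call begins. There is no depth.
- robot.finish_job(): hands the job in, once; it reports no verdict.
The state is a dict: "clock": time; "qpos": joint angles; "qvel": joint speeds; "tau": joint torques, N m; "tcp_pos": TCP position; "tcp_rot": TCP orientation; "contact_force": force on the tool from outside, world axes, zero at the start; "torque": the same for the moment, N m; "grip_width": opening from 0.0 (shut) to 1.0 (fully open).
Only numpy, scipy, OpenCV 4.12 (cv2) and the standard library are available. Lean on these libraries where they do the work, as an engineer would, in place of code of your own. Each camera call takes 0.05 s, during which the arm holds its last target.

## Working session

There is one attempt and no reset: what is moved stays moved. The work goes in short steps, Python scripts to look and compute and a tool call to move; the robot and the scene stay as the last step left them, time stands still between calls to the robot, and variables do not carry over. Pictures are saved under pics/ and viewed, and the job is handed in when it is done.

Besides the shell and the picture viewer there is one more tool, called after "Request:" in YAML: its name, and indented under it one key for each argument. arm_command: Moves the arm, as the interface text tells. Its arguments: {"type":"object","properties":{"series":{"type":"array","items":{"type":"array"}},"grip_force":{"type":"number"}},"required":["series"]}

```bash
mkdir -p pics; ls
python3 - <<'E'
from plant import robot
import cv2
s=robot.state(); print({k:s[k] for k in ('clock','tcp_pos','tcp_rot','grip_width')}, robot.pinch_z)
for n in ("top","side","wrist"):
    f=robot.grab_frame(n); cv2.imwrite(f"pics/{n}0.png",f["image"])
    print(n,f["fx"],f["fy"],f["cx"],f["cy"],f["eye"],f["attitude"])
E
```

```text
pics
{'clock': 0.0, 'tcp_pos': array([0.128459  , 0.55967032, 0.23010424]), 'tcp_rot': array([-3.13927024e+00, -3.61664419e-04,  2.91580733e+00]), 'grip_width': 1.0012042449268594} 0.0187
top 423.93361124046174 423.93361124046174 257.9875238417922 191.83639196879108 [ 0.36819677 -0.05147613  1.34682196] [-3.0254386  -0.02175798 -1.5614498 ]
side 354.22132747034556 354.22132747034556 244.8406014394168 198.05615986755433 [ 0.0469694  -0.84597642  0.5097529 ] [-2.00935376  0.01494405 -0.5569838 ]
wrist 297.3186396354542 297.3186396354542 261.5786194855359 192.99878285432348 [0.05610286 0.57715071 0.3732338 ] [2.84716822e+00 2.09763184e-03 1.34429406e+00]
```

View pics/top0.png

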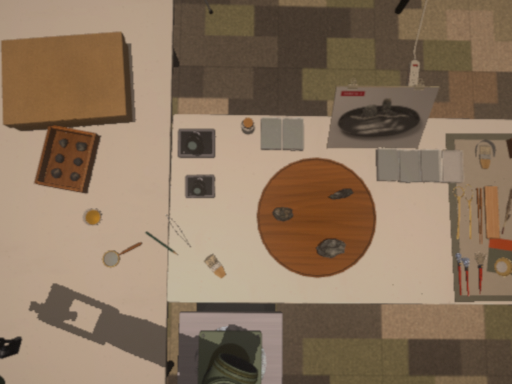

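View pics/side0.png

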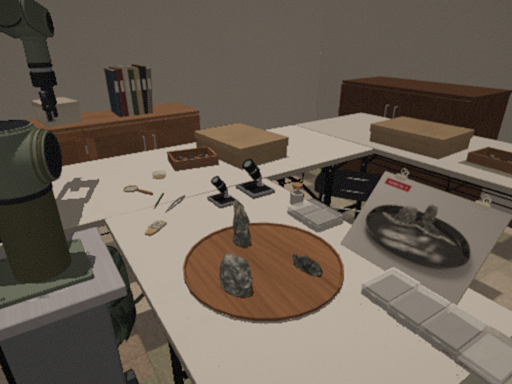

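View pics/wrist0.png

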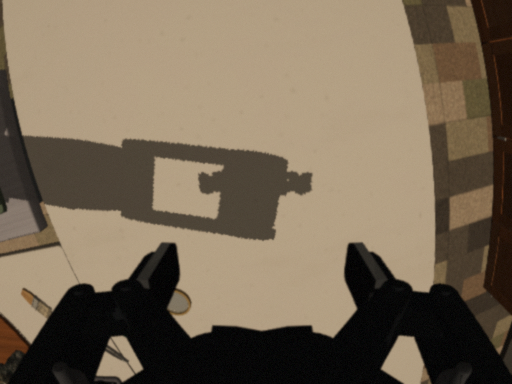

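```bash
cat > h.py <<'E'
import numpy as np, cv2
from scipy.spatial.transform import Rotation as R
def rot(a): return R.from_euler('xyz',a).as_matrix()
def ray(f,u,v,fish=False):
    x=(u-f["cx"])/f["fx"]; y=(v-f["cy"])/f["fy"]
    if fish:
        r=np.hypot(x,y); d=np.array([x/r*np.sin(r),y/r*np.sin(r),np.cos(r)]) if r>1e-9 else np.array([0,0,1.])
    else: d=np.array([x,y,1.])
    d=rot(f["attitude"])@d; return np.array(f["eye"]),d/np.linalg.norm(d)
def onz(f,u,v,z,fish=False):
    e,d=ray(f,u,v,fish); return e+d*(z-e[2])/d[2]
def proj(f,p,fish=False):
    c=rot(f["attitude"]).T@(np.asarray(p,float)-f["eye"])
    if fish:
        t=np.arctan2(np.hypot(c[0],c[1]),c[2]); s=t/np.hypot(c[0],c[1]); return np.array([f["cx"]+f["fx"]*c[0]*s,f["cy"]+f["fy"]*c[1]*s])
    return np.array([f["cx"]+f["fx"]*c[0]/c[2],f["cy"]+f["fy"]*c[1]/c[2]])
def tri(rs):
    A=np.zeros((3,3));b=np.zeros(3)
    for e,d in rs:
        P=np.eye(3)-np.outer(d,d);A+=P;b+=P@e
    p=np.linalg.solve(A,b); return p,[np.linalg.norm((np.eye(3)-np.outer(d,d))@(p-e)) for e,d in rs]
def crop(im,x0,y0,x1,y1,k,name):
    c=cv2.resize(im[y0:y1,x0:x1],None,fx=k,fy=k,interpolation=cv2.INTER_CUBIC); 
    c=np.clip(c.astype(float)*1.5,0,255).astype(np.uint8)
    for u in range((x0+9)//10*10,x1,10):
        cv2.line(c,((u-x0)*k,0),((u-x0)*k,6 if u%50 else 14),(0,0,255),1)
        if u%20==0: cv2.putText(c,str(u),((u-x0)*k+2,14),0,.35,(0,0,255),1)
    for v in range((y0+9)//10*10,y1,10):
        cv2.line(c,(0,(v-y0)*k),(6,(v-y0)*k),(0,0,255),1)
        if v%20==0: cv2.putText(c,str(v),(8,(v-y0)*k+4),0,.35,(0,0,255),1)
    cv2.imwrite("pics/"+name,c)
E
python3 - <<'E'
from plant import robot
from h import *
import pickle
F={n:robot.grab_frame(n) for n in("top","side")}
pickle.dump(F,open("f0.pkl","wb"))
crop(F["top"]["image"],172,120,222,206,7,"t_cams.png")
crop(F["top"]["image"],255,155,378,280,5,"t_tray.png")
crop(F["side"]["image"],195,150,295,215,8,"s_cams.png")
crop(F["side"]["image"],180,190,350,320,4,"s_tray.png")
E
```

```text
(no output)
```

View pics/t_cams.png

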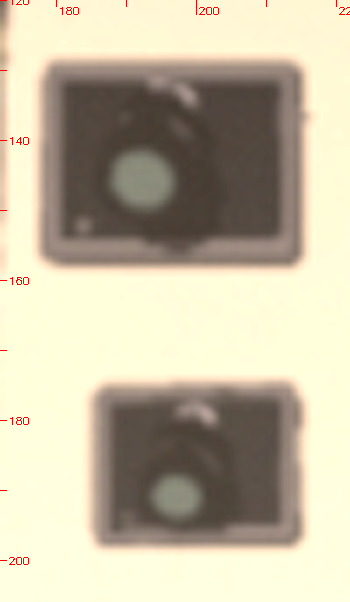

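View pics/t_tray.png

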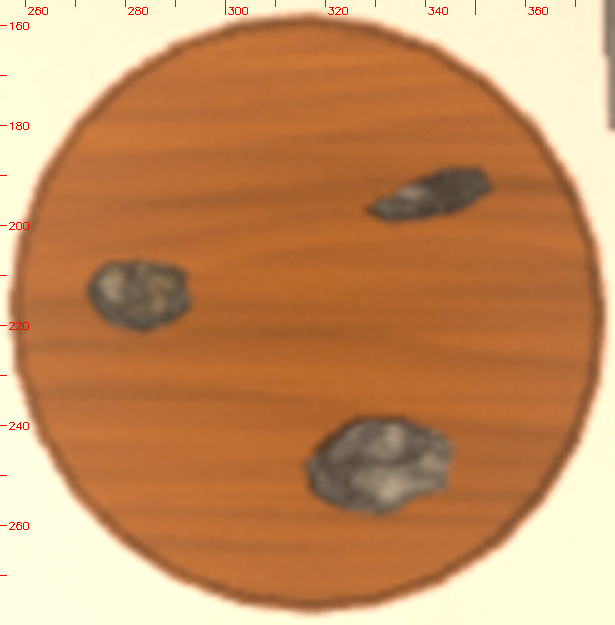

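View pics/s_cams.png

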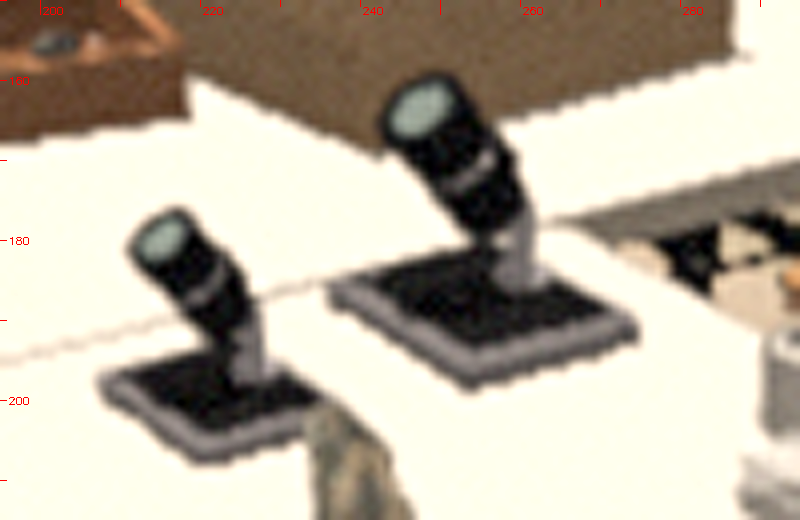

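View pics/s_tray.png

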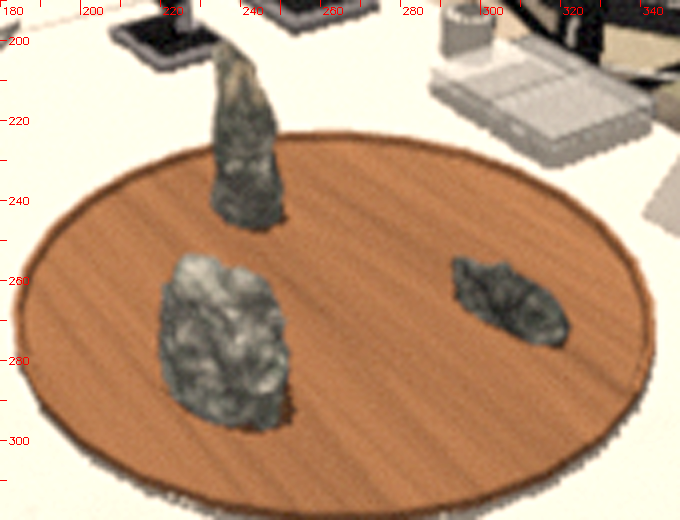

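```bash
cat > m.py <<'E'
from h import *
import pickle
F=pickle.load(open("f0.pkl","rb")); t,s=F["top"],F["side"]
g=cv2.cvtColor(t["image"],cv2.COLOR_BGR2GRAY)
print("bg",g[165,190],g[150,180],g[140,210])
for nm,(x0,y0,x1,y1) in dict(big=(172,122,222,166),small=(180,168,222,204)).items():
    m=(g[y0:y1,x0:x1]<140).astype(np.uint8)
    k=cv2.resize(g[y0:y1,x0:x1],None,fx=8,fy=8,interpolation=cv2.INTER_CUBIC)
    m=(k<135).astype(np.uint8)
    c=max(cv2.findContours(m,0,1)[0],key=cv2.contourArea)[:,0].astype(float)
    P=np.array([onz(t,x0+(a+.5)/8-.5,y0+(b+.5)/8-.5,.016)[:2] for a,b in c])
    r=cv2.minAreaRect((P*1000).astype(np.float32)); print(nm,r)
for nm,a,b in (("big",(192.0,145.6),(246.3,163.8)),("small",(197.,191.),(215.,180.))):
    print(nm,tri([ray(t,*a),ray(s,*b)]), onz(t,*a,.108))
hsv=cv2.cvtColor(t["image"],cv2.COLOR_BGR2HSV)
x0,y0,x1,y1=255,155,378,280
k=cv2.resize(t["image"][y0:y1,x0:x1],None,fx=6,fy=6,interpolation=cv2.INTER_CUBIC)
h=cv2.cvtColor(k,cv2.COLOR_BGR2HSV)
m=(h[...,1]<120).astype(np.uint8)
cc=np.zeros_like(m); cv2.circle(cc,(int((316-x0)*6),int((217-y0)*6)),52*6,1,-1); m&=cc
for c in cv2.findContours(m,0,1)[0]:
    if cv2.contourArea(c)<2000: continue
    c=c[:,0].astype(float); c=np.c_[x0+(c[:,0]+.5)/6-.5,y0+(c[:,1]+.5)/6-.5]
    for z in (.007,.03):
        P=np.array([onz(t,a,b,z)[:2] for a,b in c]); r=cv2.minAreaRect((P*1000).astype(np.float32)); print(c.mean(0),z,r)
E
python3 m.py
```

```text
bg 174 79 49
big ((678.8401489257812, 119.6255111694336), (97.04098510742188, 121.9083251953125), 0.8744285702705383)
small ((540.6336669921875, 105.13551330566406), (75.2643814086914, 95.56607818603516), 0.7342304587364197)
big (array([0.64903861, 0.12121224, 0.10409588]), [np.float64(0.0008982027093056704), np.float64(0.0008982027093058737)]) [0.64895759 0.12025261 0.108     ]
small (array([0.51748251, 0.1050001 , 0.08000767]), [np.float64(0.0009199633094212382), np.float64(0.0009199633094212122)]) [0.51336486 0.1019181  0.108     ]
[331.01713948 247.73620961] 0.007 ((349.7441101074219, -309.144287109375), (57.699928283691406, 91.36381530761719), 0.5429194569587708)
[331.01713948 247.73620961] 0.03 ((350.0608825683594, -304.7210388183594), (56.70942306518555, 89.79540252685547), 0.5429166555404663)
[282.59637188 213.37018141] 0.007 ((455.7220458984375, -157.0250244140625), (41.95412826538086, 62.49135208129883), 4.003663063049316)
[282.59637188 213.37018141] 0.03 ((454.21954345703125, -155.21310424804688), (41.23393630981445, 61.4185791015625), 4.003714084625244)
[340.91149425 193.80057471] 0.007 ((520.6815795898438, -343.461181640625), (24.83451271057129, 74.57536315917969), 21.4792537689209)
[340.91149425 193.80057471] 0.03 ((518.0639038085938, -338.44879150390625), (24.40816307067871, 73.29517364501953), 21.47917366027832)
```

Candidates for the camera: large one at top-view (196,143), foot measured 97×122 mm, lens ~0.104–0.108 m high → matches; the small one at (200,186) has a 75×96 mm foot and a lens at 0.08 m → decoy. For the stone: the tall slender one at top (282,214) / side (243,215) is it; the broad one (331,248) and the low one (341,194) are bystanders. Close crops confirm both choices. I'm moving towards the tall stone.

Request:
arm_command:
  series:
    - [[2.0, -4.4, 0.2], [0, 0, -4.8], 1]
    - [[2.0, -4.4, 0.2], [0, 0, -4.8], 1]
    - [[2.0, -4.4, 0.2], [0, 0, -4.8], 1]
    - [[2.0, -4.4, 0.2], [0, 0, -4.8], 1]
    - [[2.0, -4.4, 0.2], [0, 0, -4.8], 1]

```text
clock: 0.75
tcp_pos: [0.229, 0.3387, 0.2413]
tcp_rot: [3.141, 0.0, 2.494]
contact_force: [2.7, -0.1, 0.2]
grip_width: 0.997
```

Request:
arm_command:
  series:
    - [[2.0, -4.4, 0.2], [0, 0, -4.8], 1]
    - [[2.0, -4.4, 0.2], [0, 0, -4.8], 1]
    - [[2.0, -4.4, 0.2], [0, 0, -4.8], 1]
    - [[2.0, -4.4, 0.2], [0, 0, -4.8], 1]
    - [[2.0, -4.4, 0.2], [0, 0, -4.8], 1]

```text
clock: 1.25
tcp_pos: [0.3291, 0.1186, 0.2517]
tcp_rot: [3.14, 0.0, 2.075]
contact_force: [1.3, 0.3, 0.4]
grip_width: 0.998
```

Request:
arm_command:
  series:
    - [[2.0, -4.4, 0.2], [0, 0, -4.8], 1]
    - [[2.0, -4.4, 0.2], [0, 0, -4.8], 1]
    - [[2.0, -4.4, 0.2], [0, 0, -4.8], 1]
    - [[2.0, -4.4, 0.2], [0, 0, -4.8], 1]
    - [[2.0, -4.4, 0.2], [0, 0, -4.8], 1]

```text
clock: 1.75
tcp_pos: [0.4291, -0.1017, 0.2615]
tcp_rot: [3.141, 0.0, 1.655]
contact_force: [1.0, 1.2, -0.1]
grip_width: 1.0
```

Request:
arm_command:
  series:
    - [[0, 0, 0], [0, 0, 0], 1]
    - [[0, 0, 0], [0, 0, 0], 1]

```text
clock: 1.95
tcp_pos: [0.4286, -0.1002, 0.2609]
tcp_rot: [-3.141, -0.001, 1.657]
contact_force: [-0.4, 0.4, -0.4]
grip_width: 1.001
```

Run:
```python
from plant import robot
from h import *
import pickle
s=robot.state(); print(s['clock'],s['tcp_pos'],s['tcp_rot'],s['qpos'])
f=robot.grab_frame("wrist"); pickle.dump(f,open("w1.pkl","wb")); print(f["eye"],f["attitude"])
cv2.imwrite("pics/w1.png",cv2.convertScaleAbs(f["image"],alpha=1.4))
```

```text
1.95 [ 0.42856426 -0.10024992  0.26091709] [-3.14050528e+00 -1.12972645e-03  1.65722857e+00] [-4.27241683e-01 -1.12738486e-01  1.81316986e+00  4.53330685e-04
  1.44266346e+00 -5.13732806e-01]
[ 0.4221085  -0.02601837  0.40398508] [2.84769243e+00 1.46575678e-03 8.57233471e-02]
```

View pics/w1.png

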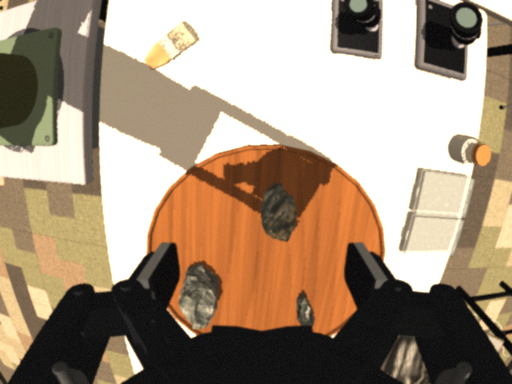

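Run:
```python
from h import *
import pickle
f=pickle.load(open("w1.pkl","rb"))
crop(f["image"],240,160,320,260,7,"w1c.png")
crop(f["image"],400,0,500,85,7,"w1cam.png")
x0,y0,x1,y1=240,160,320,260
k=cv2.resize(f["image"][y0:y1,x0:x1],None,fx=6,fy=6,interpolation=cv2.INTER_CUBIC)
h=cv2.cvtColor(k,cv2.COLOR_BGR2HSV); m=(h[...,1]<110).astype(np.uint8)
c=max(cv2.findContours(m,0,1)[0],key=cv2.contourArea)[:,0].astype(float); c=np.c_[x0+(c[:,0]+.5)/6-.5,y0+(c[:,1]+.5)/6-.5]
for z in (.007,.03,.05):
    P=np.array([onz(f,a,b,z,True)[:2] for a,b in c])*1000
    print(z,cv2.minAreaRect(P.astype(np.float32)),P.min(0),P.max(0))
    for y in range(-210,-110,10):
        q=P[abs(P[:,1]-y)<2]; 
        if len(q): print(y,q[:,0].min().round(1),q[:,0].max().round(1),end=' | ')
    print()
```

```text
0.007 ((458.16241455078125, -171.72271728515625), (82.94964599609375, 52.13168716430664), 84.1951904296875) [ 432.19407484 -214.86218584] [ 483.26830566 -129.48664227]
-210 449.9 477.4 | -200 439.7 479.5 | -190 436.7 482.6 | -180 434.7 483.0 | -170 432.2 482.2 | -160 433.1 480.5 | -150 434.6 477.2 | -140 437.5 466.1 | -130 445.4 457.3 | 
0.03 ((456.0735778808594, -163.2810821533203), (78.14383697509766, 49.11133575439453), 84.19519805908203) [ 431.60974988 -203.92120097] [ 479.72490903 -123.49203346]
-200 449.5 474.0 | -190 438.7 476.2 | -180 435.8 479.1 | -170 434.0 479.3 | -160 431.6 478.6 | -150 432.6 476.7 | -140 434.3 472.5 | -130 439.0 459.6 | 
0.05 ((454.2572326660156, -155.94058227539062), (73.9649429321289, 46.48489761352539), 84.1954345703125) [ 431.10164122 -194.40730108] [ 476.64369457 -118.27933014]
-190 446.7 471.4 | -180 437.3 473.3 | -170 434.7 476.3 | -160 432.5 476.2 | -150 431.5 475.2 | -140 432.8 472.5 | -130 434.4 463.5 | -120 442.0 454.7 |
```

View pics/w1c.png

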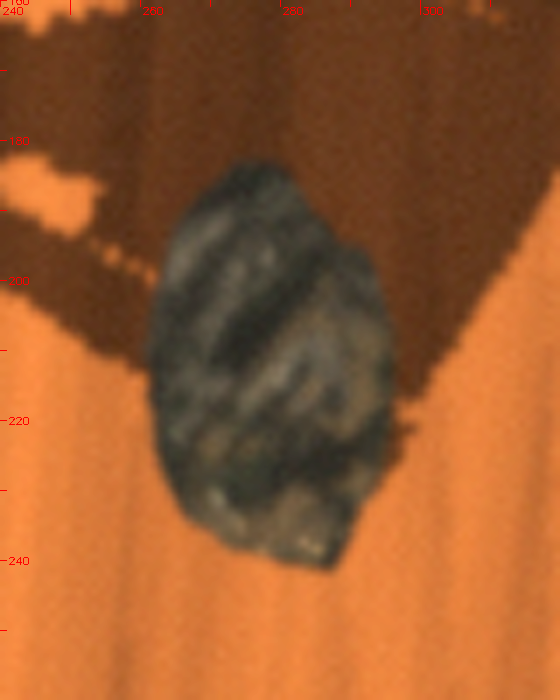

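View pics/w1cam.png

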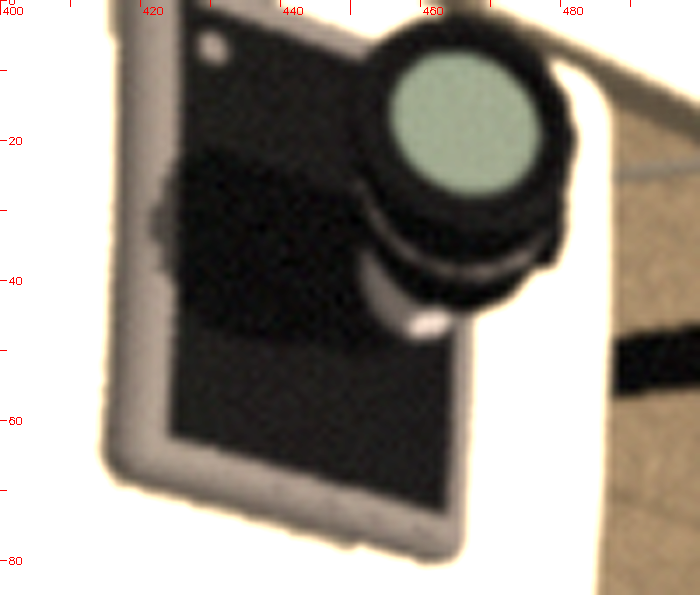

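Request:
arm_command:
  series:
    - [[0.9, -4.0, 0], [0, 0, 0], 1]
    - [[0.9, -4.0, 0], [0, 0, 0], 1]
    - [[0.9, -4.0, 0], [0, 0, 0], 1]
    - [[0, 0, 0], [0, 0, 0], 1]
    - [[0, 0, 0], [0, 0, 0], 1]

```text
clock: 2.5
tcp_pos: [0.4555, -0.2183, 0.261]
tcp_rot: [-3.141, -0.001, 1.66]
contact_force: [1.7, 1.0, 0.2]
grip_width: 0.996
```

```bash
cat > blob.py <<'E'
from h import *
def blob(f,box,z,fish,S=110,k=6):
    x0,y0,x1,y1=box
    im=cv2.resize(f["image"][y0:y1,x0:x1],None,fx=k,fy=k,interpolation=cv2.INTER_CUBIC)
    h=cv2.cvtColor(im,cv2.COLOR_BGR2HSV); m=(h[...,1]<S).astype(np.uint8)
    c=max(cv2.findContours(m,0,1)[0],key=cv2.contourArea)[:,0].astype(float); c=np.c_[x0+(c[:,0]+.5)/k-.5,y0+(c[:,1]+.5)/k-.5]
    return c,np.array([onz(f,a,b,z,fish)[:2] for a,b in c])*1000
E
python3 - <<'E'
from plant import robot
from blob import *
import pickle
s=robot.state(); print(s['clock'],s['tcp_pos'],s['tcp_rot'])
f=robot.grab_frame("wrist"); pickle.dump(f,open("w2.pkl","wb")); print(f["eye"],f["attitude"])
cv2.imwrite("pics/w2.png",cv2.convertScaleAbs(f["image"],alpha=1.4))
p=proj(f,[.455,-.158,.007],True); print(p)
u,v=map(int,p); crop(f["image"],u-50,v-50,u+50,v+50,6,"w2c.png")
for S in (100,130):
  for z in (.007,.03):
    c,P=blob(f,(u-50,v-50,u+50,v+50),z,True,S); print(S,z,cv2.minAreaRect(P.astype(np.float32)),P.min(0),P.max(0))
F=pickle.load(open("f0.pkl","rb"))["top"]
for S in (110,130,150,170):
    c,P=blob(F,(265,200,305,230),.007,False,S); print("top",S,P.min(0),P.max(0),cv2.minAreaRect(P.astype(np.float32)))
E
```

```text
2.5 [ 0.45549694 -0.21831101  0.2609785 ] [-3.14090856e+00 -1.38055102e-03  1.66013270e+00]
[ 0.44876163 -0.14413283  0.40409103] [2.84793464e+00 1.02243610e-03 8.85959344e-02]
[265.65863503 116.4444718 ]
100 0.007 ((453.79638671875, -154.20849609375), (46.134456634521484, 73.93164825439453), 2.011143922805786) [ 431.05269613 -191.38211909] [ 477.10058527 -117.01802063]
100 0.03 ((453.5047912597656, -153.62490844726562), (43.4622917175293, 69.6494140625), 2.01117205619812) [ 432.0784194  -188.64538222] [ 475.45915825 -118.58854367]
130 0.007 ((453.5397644042969, -154.13352966308594), (47.84862518310547, 74.2375259399414), 5.019141674041748) [ 430.39158633 -191.87091453] [ 477.82756126 -116.3497988 ]
130 0.03 ((453.2629699707031, -153.55429077148438), (45.07732009887695, 69.93733978271484), 5.020021915435791) [ 431.45560189 -189.10586603] [ 476.1440269  -117.95902606]
top 110 [ 435.28929088 -187.89523855] [ 475.49111945 -126.01447633] ((455.37213134765625, -156.97329711914062), (40.14921951293945, 61.823177337646484), 0.634239137172699)
top 130 [ 434.23649184 -188.9534965 ] [ 477.09356271 -124.95776582] ((455.64056396484375, -156.96824645996094), (42.79329299926758, 63.944000244140625), 0.6358307003974915)
top 150 [ 433.17292633 -190.54041392] [ 478.67882415 -123.37866587] ((455.7742004394531, -156.919677734375), (45.46749496459961, 66.23188781738281), 5.403222560882568)
top 170 [ 430.5750287  -192.12801378] [ 481.30802928 -119.14336353] ((455.8865661621094, -155.8161163330078), (51.07434844970703, 70.53672790527344), 10.021041870117188)
```

View pics/w2.png

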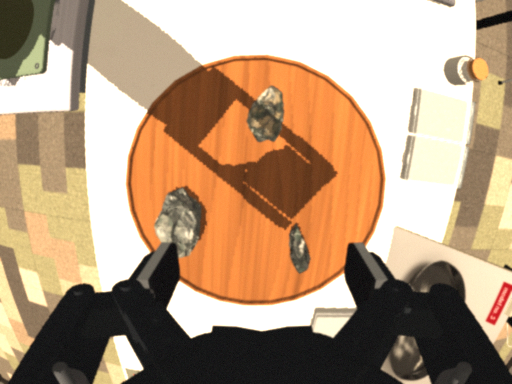

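View pics/w2c.png

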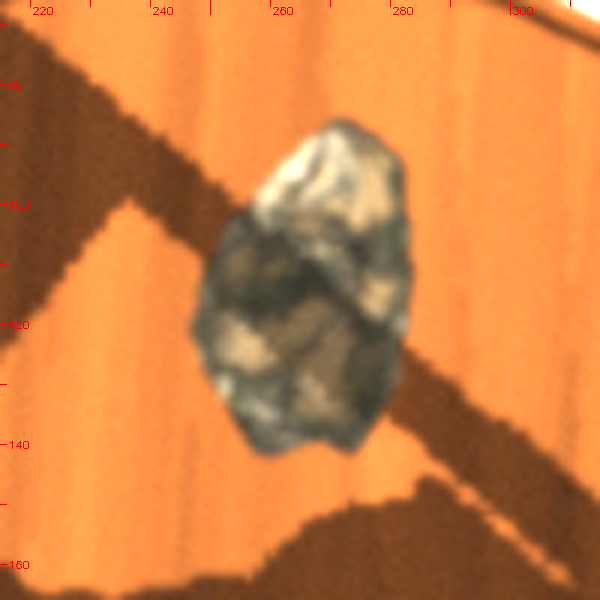

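Run:
```python
from h import *
import pickle
F=pickle.load(open("f0.pkl","rb")); s=F["side"]
crop(s["image"],220,190,265,255,9,"s_tall.png")
for p in ((232.5,242),(236,244.5),(244,247.5),(250,245),(250.5,240)): print(p,onz(s,*p,.007))
for p in ([.43,-.154,.007],[.478,-.154,.007],[.4545,-.188,.007],[.4545,-.119,.007],[.4545,-.154,.121]): print(p,proj(s,p))
```

```text
(232.5, 242) [ 0.43537121 -0.14630013  0.007     ]
(236, 244.5) [ 0.43691874 -0.16186994  0.007     ]
(244, 247.5) [ 0.44692261 -0.18543429  0.007     ]
(250, 245) [ 0.46623203 -0.1839558   0.007     ]
(250.5, 240) [ 0.48056502 -0.16407378  0.007     ]
[0.43, -0.154, 0.007] [232.20080266 243.92219679]
[0.478, -0.154, 0.007] [247.66839215 238.61117317]
[0.4545, -0.188, 0.007] [247.01891805 247.07162773]
[0.4545, -0.119, 0.007] [233.5454063  235.44760335]
[0.4545, -0.154, 0.121] [239.26020008 202.53888188]
```

View pics/s_tall.png

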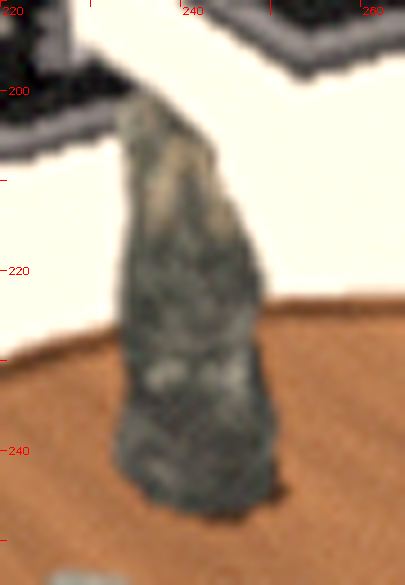

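Request:
arm_command:
  series:
    - [[0, 3.2, 0], [0, 0, -1], 1]
    - [[0, 3.1, -2.0], [0, 0, 0], 1]
    - [[0, 0, -4.0], [0, 0, 0], 1]
    - [[0, 0, -4.0], [0, 0, 0], 1]
    - [[0, 0, -3.0], [0, 0, 0], 1]

```text
clock: 3.05
tcp_pos: [0.4543, -0.1534, 0.1294]
tcp_rot: [-3.14, -0.001, 1.646]
contact_force: [-0.4, -0.2, -0.8]
grip_width: 0.998
```

Request:
arm_command:
  series:
    - [[0, 0, 0], [0, 0, 0], 1]

```text
clock: 3.15
tcp_pos: [0.4515, -0.1523, 0.127]
tcp_rot: [-3.133, -0.006, 1.645]
contact_force: [-1.3, 1.3, 0.2]
grip_width: 1.003
```

Run:
```python
from plant import robot
from h import *
s=robot.state(); print(s['clock'],s['tcp_pos'],s['tcp_rot'],s['contact_force'])
f=robot.grab_frame("wrist");g=robot.grab_frame("side")
a=cv2.resize(f["image"],(400,300)); b=cv2.resize(g["image"][120:300,150:390],(400,300))
cv2.imwrite("pics/p3.png",cv2.convertScaleAbs(np.hstack([a,b]),alpha=1.5))
```

```text
3.15 [ 0.45150673 -0.15230669  0.12699286] [-3.13258681 -0.00625493  1.6447039 ] [-1.27782983  1.28560307  0.17200902]
```

View pics/p3.png

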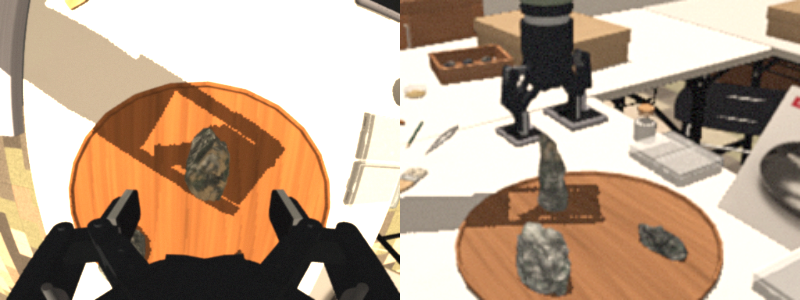

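Request:
arm_command:
  series:
    - [[0, 0, 0], [0, 0, 0], 1]
    - [[0, 0, 0], [0, 0, 0], 1]

```text
clock: 3.45
tcp_pos: [0.4574, -0.1572, 0.1337]
tcp_rot: [3.138, 0.003, 1.642]
contact_force: [0.3, -0.1, 0.8]
grip_width: 1.0
```

Run:
```python
from plant import robot
from h import *
s=robot.state(); print(s['clock'],s['tcp_pos'],s['tcp_rot'],s['contact_force'],s['qpos'])
f=robot.grab_frame("wrist")
c=f["image"][140:384,100:450]
cv2.imwrite("pics/p4.png",cv2.resize(cv2.convertScaleAbs(c,alpha=1.8),None,fx=2,fy=2))
for z in (.121,.1,.075): print(z,proj(f,[.4555,-.156,z],True), "finger mid", proj(f,[*s['tcp_pos'][:2],s['tcp_pos'][2]+.019],True))
```

```text
3.45 [ 0.457407   -0.15720773  0.13370242] [3.13756051e+00 2.51304852e-03 1.64212960e+00] [ 0.30270989 -0.07633142  0.84431711] [-5.10300387e-01  1.17498494e-01  1.86191414e+00  1.26025777e-04
  1.15743027e+00 -5.81689072e-01]
0.121 [258.88642406 236.12218334] finger mid [262.36399313 266.54387327]
0.1 [259.04328785 222.1354603 ] finger mid [262.36399313 266.54387327]
0.075 [259.19609645 208.7812823 ] finger mid [262.36399313 266.54387327]
```

View pics/p4.png

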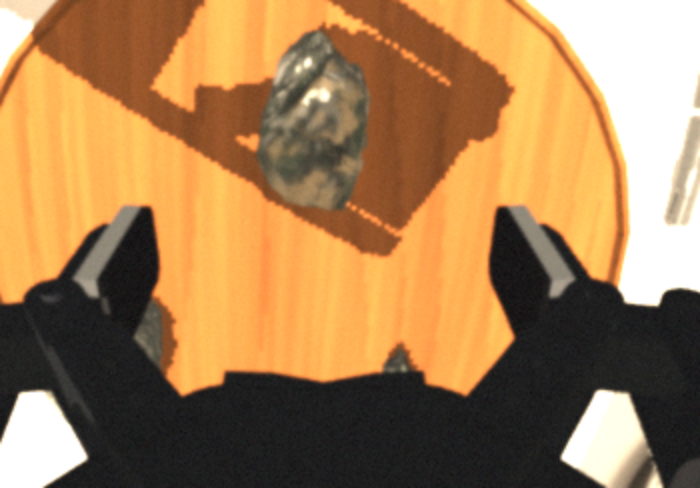

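Request:
arm_command:
  series:
    - [[0, 0, -1.0], [0, 0, 0], 1]
    - [[0, 0, -1.5], [0, 0, 0], 1]
    - [[0, 0, -1.5], [0, 0, 0], 1]
    - [[0, 0, -1.5], [0, 0, 0], 1]
    - [[0, 0, -1.0], [0, 0, 0], 1]

```text
clock: 4.0
tcp_pos: [0.455, -0.1564, 0.0649]
tcp_rot: [-3.14, -0.001, 1.641]
contact_force: [-0.5, 1.0, 0.0]
grip_width: 1.004
```

Request:
arm_command:
  series:
    - [[0, 0, -0.8], [0, 0, 0], 1]
    - [[0, 0, -0.4], [0, 0, 0], 1]
    - [[0, 0, 0], [0, 0, 0], 1]
    - [[0, 0, 0], [0, 0, 0], 1]
    - [[0, 0, 0], [0, 0, 0], 1]

```text
clock: 4.5
tcp_pos: [0.4563, -0.1569, 0.0549]
tcp_rot: [3.14, 0.001, 1.642]
contact_force: [-0.5, -0.5, -0.8]
grip_width: 1.001
```

Request:
arm_command:
  series:
    - [[0, 0, 0], [0, 0, 0], 1]
    - [[0, 0, 0], [0, 0, 0], 1]
    - [[0, 0, 0], [0, 0, 0], 1]

```text
clock: 4.8
tcp_pos: [0.4559, -0.1567, 0.0545]
tcp_rot: [3.141, 0.0, 1.642]
contact_force: [0.3, 0.3, 0.3]
grip_width: 0.998
```

Run:
```python
from plant import robot
from h import *
s=robot.state(); print(s['clock'],s['tcp_pos'],s['tcp_rot'],s['contact_force'])
f=robot.grab_frame("wrist");g=robot.grab_frame("side")
a=cv2.resize(f["image"][100:384],(400,300)); b=cv2.resize(g["image"][170:275,190:310],(400,300))
cv2.imwrite("pics/p5.png",cv2.convertScaleAbs(np.hstack([a,b]),alpha=1.8))
```

```text
4.8 [ 0.45590869 -0.15665455  0.0545147 ] [3.14117858e+00 2.77190019e-04 1.64181624e+00] [0.34845736 0.29519341 0.34127453]
```

View pics/p5.png

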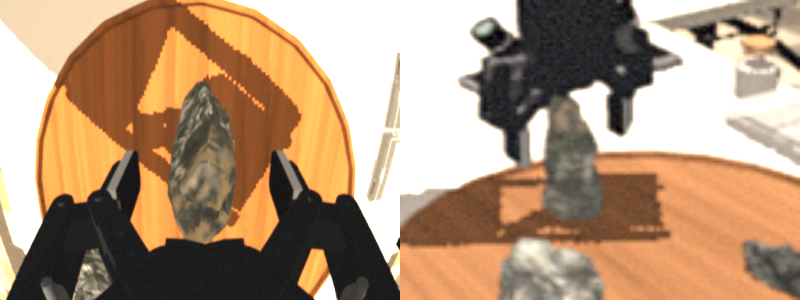

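Request:
arm_command:
  series:
    - [[0, 0, 0], [0, 0, 0], 0.6]
    - [[0, 0, 0], [0, 0, 0], 0.5]
    - [[0, 0, 0], [0, 0, 0], 0.3]
    - [[0, 0, 0], [0, 0, 0], 0]
    - [[0, 0, 0], [0, 0, 0], 0]
  grip_force: 50

```text
clock: 5.4
tcp_pos: [0.4555, -0.1567, 0.0547]
tcp_rot: [-3.141, 0.0, 1.642]
contact_force: [-3.2, -0.7, 5.0]
grip_width: 0.462
```

Request:
arm_command:
  series:
    - [[0, 0, 0], [0, 0, 0], 0]
    - [[0, 0, 0], [0, 0, 0], 0]
    - [[0, 0, 0], [0, 0, 0], 0]
    - [[0, 0, 0], [0, 0, 0], 0]

```text
clock: 5.8
tcp_pos: [0.4555, -0.1567, 0.0547]
tcp_rot: [-3.141, 0.0, 1.642]
contact_force: [-2.6, -0.4, 5.6]
grip_width: 0.462
```

Request:
arm_command:
  series:
    - [[0, 0, 0.5], [0, 0, 0], 0]
    - [[0, 0, 1.0], [0, 0, 0], 0]
    - [[0, 0, 1.5], [0, 0, 0], 0]
    - [[0, 0, 2.0], [0, 0, 0], 0]
    - [[0, 0, 2.0], [0, 0, 0], 0]

```text
clock: 6.3
tcp_pos: [0.4554, -0.1562, 0.1248]
tcp_rot: [-3.141, -0.001, 1.642]
contact_force: [1.2, 0.7, -3.9]
grip_width: 0.462
```

Request:
arm_command:
  series:
    - [[0, 0, 2.5], [0, 0, 0], 0]
    - [[0, 0, 2.5], [0, 0, 0], 0]
    - [[0, 0, 2.0], [0, 0, 0], 0]
    - [[0, 0, 1.0], [0, 0, 0], 0]
    - [[0, 0, 0], [0, 0, 0], 0]

```text
clock: 6.8
tcp_pos: [0.4567, -0.157, 0.2059]
tcp_rot: [3.138, 0.002, 1.642]
contact_force: [0.1, 0.3, -3.2]
grip_width: 0.462
```

Run:
```python
from plant import robot
from h import *
s=robot.state(); print(s['clock'],s['tcp_pos'],s['tcp_rot'],s['contact_force'],s['grip_width'])
f=robot.grab_frame("wrist");g=robot.grab_frame("side")
a=cv2.resize(f["image"][100:384],(400,300)); b=cv2.resize(g["image"][130:290,190:350],(400,300))
cv2.imwrite("pics/p6.png",cv2.convertScaleAbs(np.hstack([a,b]),alpha=1.8))
```

```text
6.8 [ 0.45673568 -0.15703682  0.20594536] [3.13841802e+00 1.92477296e-03 1.64174976e+00] [ 0.1445839   0.25219448 -3.2430315 ] 0.46164599785177374
```

View pics/p6.png

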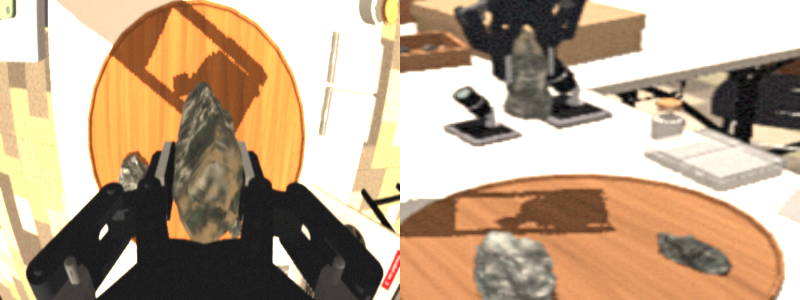

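Request:
arm_command:
  series:
    - [[0.8, 2.0, 1.0], [0, 0, 0], 0]
    - [[1.2, 3.5, 1.2], [0, 0, 0], 0]
    - [[1.2, 4.0, 1.2], [0, 0, 0], 0]
    - [[1.2, 4.0, 1.2], [0, 0, 0], 0]
    - [[1.0, 3.0, 1.0], [0, 0, 0], 0]

```text
clock: 7.4
tcp_pos: [0.5091, 0.0108, 0.2589]
tcp_rot: [-3.139, -0.001, 1.643]
contact_force: [0.3, -1.0, -2.9]
grip_width: 0.461
```

Request:
arm_command:
  series:
    - [[0.6, 2.0, 0.9], [0, 0, 0], 0]
    - [[0, 0.5, 0], [0, 0, 0], 0]
    - [[0, 0, 0], [0, 0, 0], 0]
    - [[0, 0, 0], [0, 0, 0], 0]
    - [[0, 0, 0], [0, 0, 0], 0]

```text
clock: 7.9
tcp_pos: [0.515, 0.0323, 0.2681]
tcp_rot: [-3.139, 0.0, 1.64]
contact_force: [-0.6, 0.2, -2.9]
grip_width: 0.462
```

Request:
arm_command:
  series:
    - [[0, 0, 0], [0, 0, 0], 0]
    - [[0, 0, 0], [0, 0, 0], 0]

```text
clock: 8.1
tcp_pos: [0.5156, 0.0327, 0.269]
tcp_rot: [-3.141, 0.0, 1.64]
contact_force: [-0.3, -0.4, -3.5]
grip_width: 0.464
```

Run:
```python
from plant import robot
from h import *
import pickle
s=robot.state(); print(s['clock'],s['tcp_pos'],s['tcp_rot'],s['contact_force'],s['grip_width'])
f=robot.grab_frame("wrist"); pickle.dump(f,open("w7.pkl","wb")); print(f["eye"],f["attitude"])
cv2.imwrite("pics/w7.png",cv2.convertScaleAbs(f["image"],alpha=1.5))
u,v=map(int,proj(f,[.66,.12,.06],True)); print(u,v)
crop(f["image"],max(0,u-60),max(0,v-50),min(512,u+60),v+50,6,"w7c.png")
```

```text
8.1 [0.51556407 0.0326704  0.26904523] [-3.14114554e+00  5.27686170e-05  1.64045120e+00] [-0.34209836 -0.42136737 -3.50407494] 0.46406287216149045
[0.51023349 0.10717322 0.41203401] [2.84654933e+00 8.16773227e-04 6.89287852e-02]
383 108
```

View pics/w7.png

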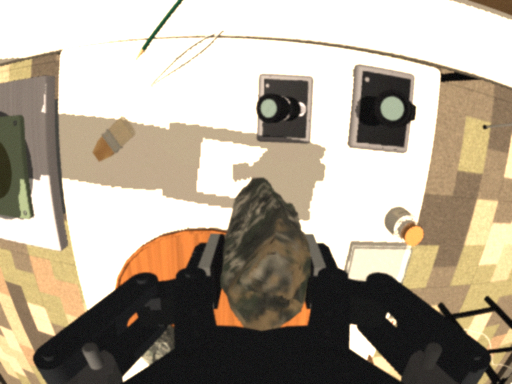

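View pics/w7c.png

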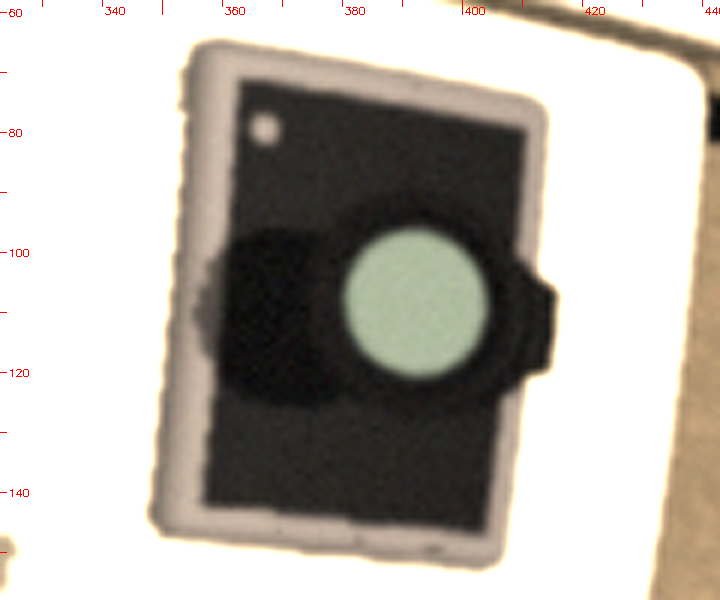

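Run:
```python
from h import *
import pickle
f=pickle.load(open("w7.pkl","rb")); f1=pickle.load(open("w1.pkl","rb"));F=pickle.load(open("f0.pkl","rb"))
def lens(f,box):
    x0,y0,x1,y1=box
    im=cv2.resize(f["image"][y0:y1,x0:x1],None,fx=6,fy=6,interpolation=cv2.INTER_CUBIC); g=cv2.cvtColor(im,cv2.COLOR_BGR2GRAY)
    m=(g>60).astype(np.uint8)
    cs=[c for c in cv2.findContours(m,0,1)[0] if cv2.contourArea(c)>300]
    out=[]
    for c in cs:
        q=c[:,0]
        if q.min()<=1 or q[:,0].max()>=im.shape[1]-2 or q[:,1].max()>=im.shape[0]-2: continue
        M=cv2.moments(c); out.append((x0+(M["m10"]/M["m00"]+.5)/6-.5,y0+(M["m01"]/M["m00"]+.5)/6-.5,cv2.contourArea(c)/36))
    return out
a=lens(f,(375,92,408,126)); b=lens(F["top"],(184,136,200,155)); c=lens(F["side"],(241,156,252,171)); d=lens(f1,(450,2,480,32))
print(a,b,c,d)
a=a[0];b=b[0]
rs=[ray(f,a[0],a[1],True),ray(F["top"],b[0],b[1])]
if d: rs.append(ray(f1,d[0][0],d[0][1],True))
rs.append(ray(F["side"],246.3,163.8))
print(tri(rs)); print(tri(rs[:2]),tri([rs[0],rs[-1]]))
print("at z108",[ (e+dd*(.108-e[2])/dd[2]).round(4) for e,dd in rs])
C=[onz(f,*p,.016,True) for p in((362,71.5),(411,79.5),(403.5,147),(356.5,142))]
C=np.array(C);print(C.round(4),C.mean(0)); 
for i,j in((0,1),(3,2),(3,0),(2,1)):
    v=C[j]-C[i]; print(i,j,np.degrees(np.arctan2(v[1],v[0])),np.linalg.norm(v))
```

```text
[(391.7687348031582, 108.02232569734721, 451.8888888888889)] [(191.8447950377562, 145.23830538393645, 62.94444444444444)] [(247.06548974943053, 163.2947481650215, 30.48611111111111)] [(465.9469548343072, 17.189748273884838, 325.65277777777777)]
(array([0.65018822, 0.12083308, 0.1048444 ]), [np.float64(0.0010075621717676047), np.float64(0.0006501876906917035), np.float64(0.001035070119220421), np.float64(0.002263383687133484)])
(array([0.65003073, 0.12038687, 0.10709394]), [np.float64(0.0005175601013421592), np.float64(0.0005175601013420809)]) (array([0.64926444, 0.12056521, 0.10477078]), [np.float64(0.0015500548633259905), np.float64(0.0015500548633260625)])
at z108 [array([0.6494, 0.1199, 0.108 ]), array([0.65  , 0.1207, 0.108 ]), array([0.649 , 0.1192, 0.108 ]), array([0.6423, 0.1121, 0.108 ])]
[[0.6419 0.1679 0.016 ]
 [0.7183 0.1699 0.016 ]
 [0.7183 0.0707 0.016 ]
 [0.6439 0.0696 0.016 ]] [0.6806086  0.11949196 0.016     ]
0 1 1.4957361830323523 0.07646708721890792
3 2 0.8594261738906671 0.0744124246062375
3 0 91.15261417119333 0.09832493732879746
2 1 89.965849347557 0.09918491563131196
```

Request:
arm_command:
  series:
    - [[0.3, 0.8, 0], [0, -3, 0], 0]
    - [[0.4, 1.0, 0], [0.1, -5, 0], 0]
    - [[0.4, 1.0, -0.2], [0.1, -5, 0], 0]
    - [[0.4, 1.0, -0.2], [0.1, -5, 0], 0]
    - [[0.4, 1.0, -0.2], [0.1, -5, 0], 0]

```text
clock: 8.65
tcp_pos: [0.5347, 0.0815, 0.2636]
tcp_rot: [2.737, 0.021, 1.637]
contact_force: [0.4, 0.1, -3.8]
grip_width: 0.46
```

Request:
arm_command:
  series:
    - [[0.4, 1.0, -0.3], [0.1, -5, 0], 0]
    - [[0.4, 1.0, -0.3], [0.1, -4, 0], 0]
    - [[0.4, 0.8, -0.4], [0, -2, 0], 0]
    - [[0.4, 0.6, -0.4], [0, -1, 0], 0]
    - [[0.3, 0.4, -0.4], [0, 0, 0], 0]

```text
clock: 9.15
tcp_pos: [0.5525, 0.1196, 0.2441]
tcp_rot: [2.534, 0.031, 1.632]
contact_force: [-0.6, -0.8, -2.3]
grip_width: 0.466
```

Request:
arm_command:
  series:
    - [[0, 0, 0], [0, 0, 0], 0]
    - [[0, 0, 0], [0, 0, 0], 0]
    - [[0, 0, 0], [0, 0, 0], 0]
    - [[0, 0, 0], [0, 0, 0], 0]
    - [[0, 0, 0], [0, 0, 0], 0]

```text
clock: 9.65
tcp_pos: [0.5539, 0.1192, 0.2456]
tcp_rot: [2.531, 0.031, 1.632]
contact_force: [0.1, 0.4, -3.1]
grip_width: 0.459
```

Run:
```python
from plant import robot
from h import *
import pickle
s=robot.state(); print(s['clock'],s['tcp_pos'],s['tcp_rot'],s['contact_force'],s['torque'],s['grip_width'])
T=rot(s['tcp_rot']); print("toolz",T[:,2],"tooly",T[:,1])
F={n:robot.grab_frame(n) for n in("wrist","side","top")}; pickle.dump(F,open("f8.pkl","wb"))
sole=s['tcp_pos']+.0477*T[:,2]; print("sole",sole)
for n in("side","top"): print(n,proj(F[n],sole))
cv2.imwrite("pics/w8.png",cv2.convertScaleAbs(F["wrist"]["image"],alpha=1.5))
u,v=map(int,proj(F["side"],sole)); crop(F["side"]["image"],u-60,v-55,u+60,v+45,6,"s8.png")
u,v=map(int,proj(F["top"],sole)); crop(F["top"]["image"],u-50,v-45,u+50,v+45,7,"t8.png")
```

```text
9.65 [0.55391122 0.11915335 0.24557637] [2.53101882 0.03080622 1.63152229] [ 0.14309799  0.41902547 -3.12953932] [0.02115864 0.59437195 0.03036971] 0.4587060443156503
toolz [ 0.57381245  0.00960547 -0.81893041] tooly [0.8167372  0.06735039 0.57306568]
sole [0.58128207 0.11961153 0.20651339]
side [228.38666241 137.48311889]
top [186.74622637 161.87382399]
```

View pics/s8.png

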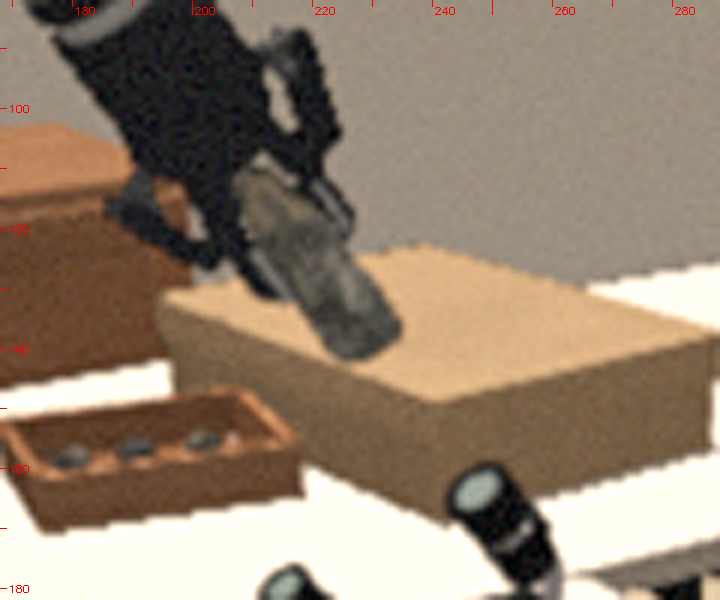

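View pics/t8.png

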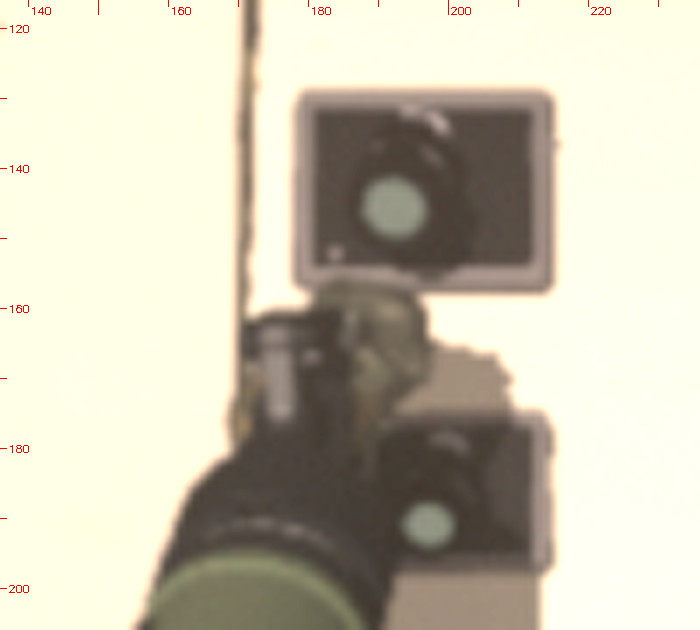

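View pics/w8.png

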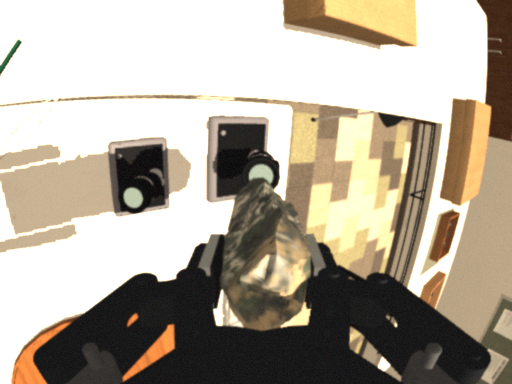

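Run:
```python
from h import *
import pickle
F=pickle.load(open("f8.pkl","rb"))
im=F["top"]["image"]
c=cv2.resize(im[148:186,165:207],None,fx=14,fy=14,interpolation=cv2.INTER_CUBIC); c=np.clip(c.astype(float)*2.2,0,255).astype(np.uint8)
tcp=np.array([.5539,.1192,.2456]);T=rot([2.531,.0308,1.6315])
sole=tcp+.0477*T[:,2]
def dr(c,f,x0,y0,k):
    for p,col in((sole,(0,0,255)),(sole+.0345*T[:,0],(255,0,0)),(sole-.0345*T[:,0],(255,0,0)),(sole+.023*T[:,1],(0,255,0)),(sole-.023*T[:,1],(0,255,0)),(sole-.114*T[:,2],(255,0,255))):
        q=proj(f,p); cv2.circle(c,(int((q[0]-x0+.5)*k),int((q[1]-y0+.5)*k)),4,col,-1); print(q.round(1),end=' ')
    print()
dr(c,F["top"],165,148,14); cv2.imwrite("pics/t8z.png",c)
im=F["side"]["image"]
c=cv2.resize(im[100:150,198:242],None,fx=12,fy=12,interpolation=cv2.INTER_CUBIC); c=np.clip(c.astype(float)*2.2,0,255).astype(np.uint8)
dr(c,F["side"],198,100,12); cv2.imwrite("pics/s8z.png",c)
```

```text
[186.7 161.9] [174.1 162.5] [199.4 161.2] [185.6 154.1] [187.8 169.5] [181.  180.8] 
[228.4 137.5] [222.6 135.6] [234.4 139.5] [233.1 132.4] [223.6 142.6] [208.4 110.3]
```

View pics/t8z.png

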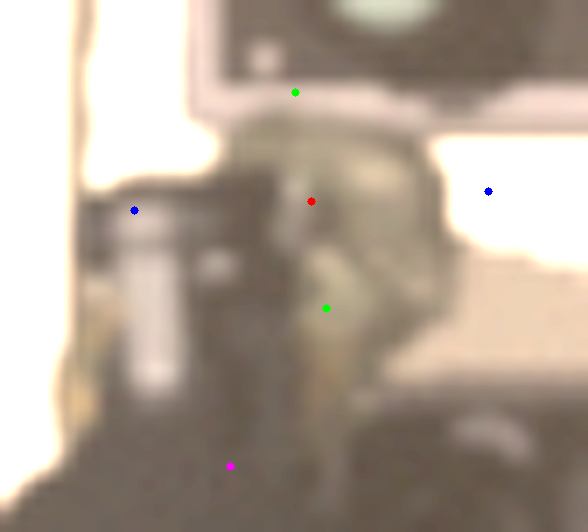

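View pics/s8z.png

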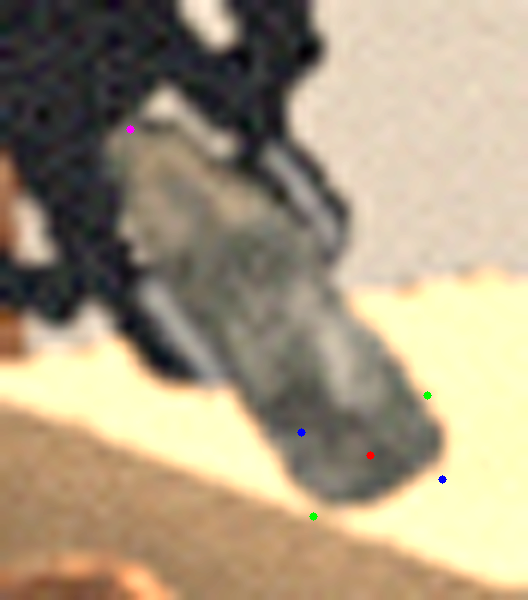

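Run:
```python
from h import *
import pickle
F=pickle.load(open("f8.pkl","rb"))
tcp=np.array([.5539,.1192,.2456]);T=rot([2.531,.0308,1.6315])
f=F["wrist"]; crop(f["image"],215,165,325,270,6,"w8z.png")
for p in ((258,178.5),(250,181),(265,184)):
    e,d=ray(f,*p,True)
    eo=T.T@(e-tcp); do=T.T@d
    print(p,[ (zz,(eo+do*(zz-eo[2])/do[2])[:2].round(4)) for zz in(.0477,.03,.01)])
# top right edge profile at rows 160-166
g=cv2.cvtColor(F["top"]["image"],cv2.COLOR_BGR2GRAY)
for v in range(157,170,2): print(v,g[v,190:203])
t=F["top"]
for p in ((197.0,161),(197.3,165)):
    e,d=ray(t,*p); eo=T.T@(e-tcp); do=T.T@d
    print(p,[ (zz,(eo+do*(zz-eo[2])/do[2])[:2].round(4)) for zz in(.0477,.03,.01)])
```

```text
(258, 178.5) [(0.0477, array([ 0.0266, -0.0024])), (0.03, array([ 0.0311, -0.0021])), (0.01, array([ 0.0361, -0.0019]))]
(250, 181) [(0.0477, array([ 0.0249, -0.0077])), (0.03, array([ 0.0295, -0.007 ])), (0.01, array([ 0.0347, -0.0061]))]
(265, 184) [(0.0477, array([0.0228, 0.0023])), (0.03, array([0.0276, 0.0021])), (0.01, array([0.0331, 0.0018]))]
157 [73 71 71 73 76 83 91 97 97 98 98 98 99]
159 [ 86  86  83  74  66  80 124 167 185 187 187 186 187]
161 [ 79  85  85  81  73  65  77 146 185 189 190 189 190]
163 [ 69  72  72  72  69  62  74 142 181 188 190 190 189]
165 [ 66  70  70  69  69  67  63  75  98 124 140 141 144]
167 [74 68 70 74 74 75 71 78 92 97 99 98 98]
169 [76 71 65 64 69 73 73 83 95 97 98 98 98]
(197.0, 161) [(0.0477, array([-0.0281,  0.001 ])), (0.03, array([-0.0309,  0.0088])), (0.01, array([-0.034 ,  0.0176]))]
(197.3, 165) [(0.0477, array([-0.0276, -0.0109])), (0.03, array([-0.0303, -0.0029])), (0.01, array([-0.0335,  0.0061]))]
```

View pics/w8z.png

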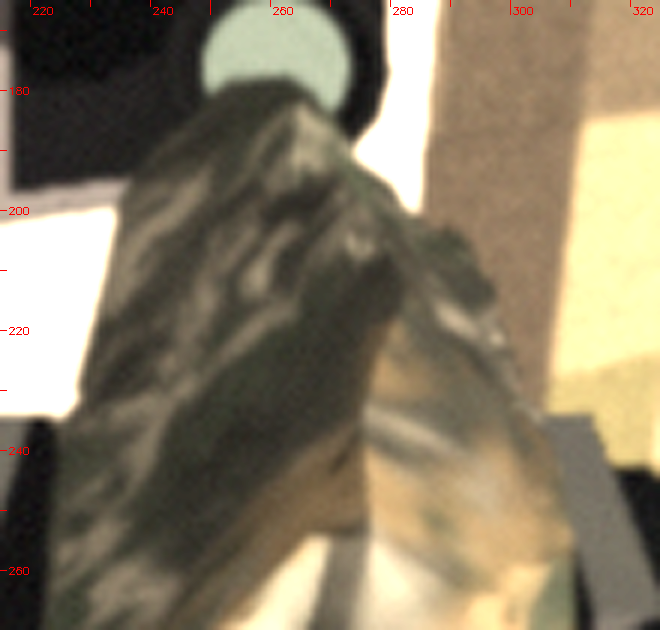

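Run:
```python
from h import *
a=cv2.imread("pics/p5.png")[60:270,100:310]; b=cv2.imread("pics/p6.png")[60:270,100:310]
import pickle
w=cv2.resize(pickle.load(open("f8.pkl","rb"))["wrist"]["image"][100:384],(400,300)); w=cv2.convertScaleAbs(w,alpha=1.8)[60:270,100:310]
o=np.hstack([cv2.resize(x,(266,400)) if 0 else cv2.resize(x,(266,266)) for x in(a,b,w)])
for k in range(3):
    for u in (20,40): pass
    cv2.line(o,(k*266+130,0),(k*266+130,265),(0,0,255),1)
    cv2.line(o,(k*266,30),(k*266+265,30),(0,0,255),1)
    cv2.line(o,(k*266,230),(k*266+265,230),(0,0,255),1)
cv2.imwrite("pics/cmp.png",o)
```

```text
(no output)
```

View pics/cmp.png

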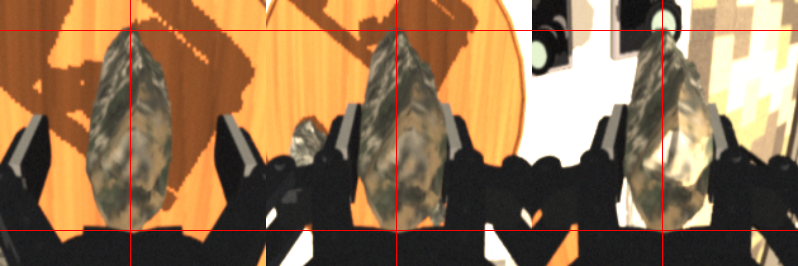

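Run:
```python
from h import *
import pickle
s=pickle.load(open("f8.pkl","rb"))["side"]
T0=rot([2.531,.0308,1.6315])
p=np.array([.2,-.48,.42])
sole=p-np.array([0,0,.047]); v=sole-s["eye"]; v/=np.linalg.norm(v); print(v,proj(s,sole),proj(s,p+[0,0,.1]))
zs=np.array([0,0,1.])-v*v[2]; zs/=np.linalg.norm(zs)   # stone z perpendicular to v
tz=-zs; tx=v; ty=np.cross(tz,tx); T1=np.c_[tx,ty,tz]
print(np.degrees(R.from_matrix(T1@T0.T).as_rotvec()))
```

```text
[ 0.36471182  0.87221721 -0.32591781] [192.07709082 162.36480052] [180.46317479  21.54430341]
[-10.85405895  37.31368849 -31.50697265]
```

Request:
arm_command:
  series:
    - [[-1.0, -1.6, 1.0], [0, 0, 0], 0]
    - [[-2.0, -3.4, 1.2], [-0.7, 2.5, -2.1], 0]
    - [[-2.3, -4.0, 1.2], [-0.8, 2.7, -2.3], 0]
    - [[-2.3, -4.0, 1.2], [-0.8, 2.7, -2.3], 0]
    - [[-2.3, -4.0, 1.2], [-0.8, 2.7, -2.3], 0]

```text
clock: 10.3
tcp_pos: [0.4537, -0.0517, 0.3043]
tcp_rot: [2.716, 0.088, 1.485]
contact_force: [0.9, -0.8, -2.8]
grip_width: 0.465
```

Request:
arm_command:
  series:
    - [[-2.3, -4.0, 1.2], [-0.8, 2.7, -2.3], 0]
    - [[-2.3, -4.0, 1.2], [-0.8, 2.7, -2.3], 0]
    - [[-2.3, -4.0, 1.2], [-0.8, 2.7, -2.3], 0]
    - [[-2.3, -4.0, 1.2], [-0.8, 2.7, -2.3], 0]
    - [[-2.3, -4.0, 1.2], [-0.8, 2.7, -2.3], 0]

```text
clock: 10.8
tcp_pos: [0.3387, -0.2523, 0.3646]
tcp_rot: [2.937, 0.198, 1.313]
contact_force: [1.3, -0.4, -3.4]
grip_width: 0.462
```

Request:
arm_command:
  series:
    - [[-2.3, -4.0, 1.2], [-0.8, 2.7, -2.3], 0]
    - [[-2.3, -4.0, 1.2], [-0.8, 2.7, -2.3], 0]
    - [[-2.3, -4.0, 1.2], [-0.8, 2.7, -2.3], 0]
    - [[-2.3, -4.0, 1.0], [-0.8, 2.7, -2.3], 0]
    - [[-2.0, -3.4, 0.6], [-0.7, 2.4, -1.8], 0]

```text
clock: 11.3
tcp_pos: [0.2268, -0.4471, 0.4168]
tcp_rot: [3.139, 0.338, 1.173]
contact_force: [-0.3, 0.8, -3.7]
grip_width: 0.458
```

Request:
arm_command:
  series:
    - [[-1.1, -1.6, 0.2], [0, 0, 0], 0]
    - [[-0.5, -0.8, 0], [0, 0, 0], 0]
    - [[0, 0, 0], [0, 0, 0], 0]
    - [[0, 0, 0], [0, 0, 0], 0]
    - [[0, 0, 0], [0, 0, 0], 0]

```text
clock: 11.8
tcp_pos: [0.2124, -0.4677, 0.4173]
tcp_rot: [3.14, 0.335, 1.177]
contact_force: [-0.2, 0.2, -3.4]
grip_width: 0.463
```

Run:
```python
from plant import robot
from h import *
import pickle
s=robot.state(); print(s['clock'],s['tcp_pos'],s['tcp_rot'],s['contact_force'],s['torque'],s['grip_width'])
T=rot(s['tcp_rot'])
f=robot.grab_frame("side"); pickle.dump((f,s['tcp_pos'],T),open("f9.pkl","wb"))
sole=s['tcp_pos']+.0477*T[:,2]; v=sole-f["eye"];v/=np.linalg.norm(v); print("toolframe v",T.T@v)
u,w=map(int,proj(f,sole)); print(u,w)
print(proj(f,s['tcp_pos']))
x0,y0=max(u-60,0),max(w-110,0)
c=cv2.resize(f["image"][y0:w+35,x0:u+60],None,fx=4,fy=4,interpolation=cv2.INTER_CUBIC);c=cv2.convertScaleAbs(c,alpha=1.8)
def q(p): a=proj(f,p); return (int((a[0]-x0+.5)*4),int((a[1]-y0+.5)*4))
cv2.line(c,q(sole-.03*T[:,1]),q(sole+.03*T[:,1]),(0,0,255),1)
cv2.line(c,q(sole),q(sole-.11*T[:,2]),(0,0,255),1)
cv2.imwrite("pics/s9.png",c)
```

```text
11.8 [ 0.21240811 -0.46769425  0.41728001] [3.14029571 0.33474513 1.17691461] [-0.21551745  0.19757658 -3.43584866] [ 0.33969645 -0.15303017  0.01906789] 0.4634356458491406
toolframe v [ 0.99983313  0.01821732 -0.00135339]
197 162
[194.54591364 121.10235232]
```

View pics/s9.png

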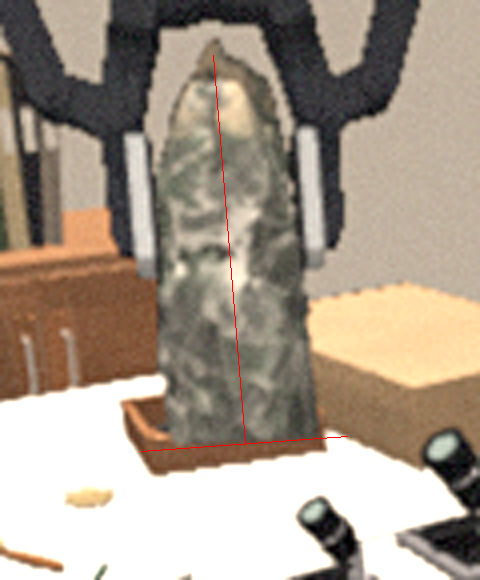

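Run:
```python
from h import *
import pickle
f,p,T=pickle.load(open("f9.pkl","rb"))
sole=p+.0477*T[:,2]
crop(f["image"],165,140,230,175,12,"s9z.png")
for y in(-.023,0,.023): print(proj(f,sole+y*T[:,1]))
```

```text
[178.06405881 163.84334832]
[197.96787046 162.46787545]
[217.56360986 161.11369223]
```

View pics/s9z.png

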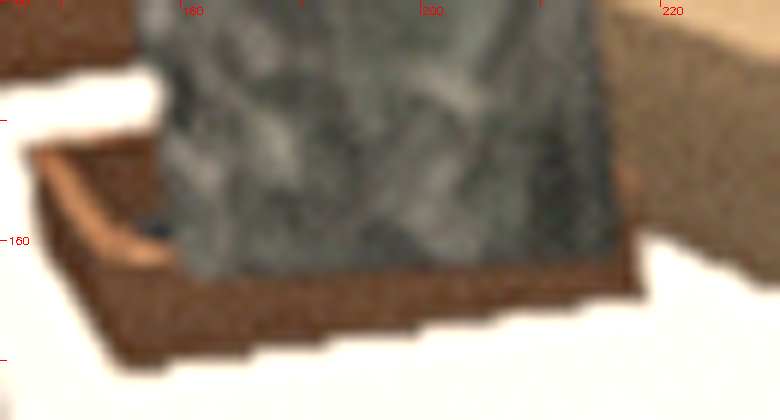

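Request:
arm_command:
  series:
    - [[0.5, 0.8, 0], [0, 0, 0], 0]
    - [[1.1, 1.6, -0.2], [0, 0, 0], 0]
    - [[2.0, 3.4, -0.6], [0.7, -2.4, 1.8], 0]
    - [[2.3, 4.0, -1.0], [0.8, -2.7, 2.3], 0]
    - [[2.3, 4.0, -1.2], [0.8, -2.7, 2.3], 0]

```text
clock: 12.35
tcp_pos: [0.2949, -0.3285, 0.3877]
tcp_rot: [3.019, 0.249, 1.255]
contact_force: [0.2, 0.1, -2.8]
grip_width: 0.459
```

Request:
arm_command:
  series:
    - [[2.3, 4.0, -1.2], [0.8, -2.7, 2.3], 0]
    - [[2.3, 4.0, -1.2], [0.8, -2.7, 2.3], 0]
    - [[2.3, 4.0, -1.2], [0.8, -2.7, 2.3], 0]
    - [[2.3, 4.0, -1.2], [0.8, -2.7, 2.3], 0]
    - [[2.3, 4.0, -1.2], [0.8, -2.7, 2.3], 0]

```text
clock: 12.85
tcp_pos: [0.4091, -0.128, 0.3274]
tcp_rot: [2.803, 0.126, 1.417]
contact_force: [0.9, -0.0, -2.5]
grip_width: 0.463
```

Request:
arm_command:
  series:
    - [[2.3, 4.0, -1.2], [0.8, -2.7, 2.3], 0]
    - [[2.3, 4.0, -1.2], [0.8, -2.7, 2.3], 0]
    - [[2.3, 4.0, -1.2], [0.8, -2.7, 2.3], 0]
    - [[2.3, 4.0, -1.2], [0.8, -2.7, 2.3], 0]
    - [[2.3, 4.0, -1.2], [0.8, -2.7, 2.3], 0]

```text
clock: 13.35
tcp_pos: [0.5236, 0.0724, 0.2674]
tcp_rot: [2.573, 0.041, 1.6]
contact_force: [1.0, -0.8, -2.7]
grip_width: 0.464
```

Request:
arm_command:
  series:
    - [[2.0, 3.4, -1.2], [0.7, -2.5, 2.1], 0]
    - [[0.6, 1.0, -0.6], [0, 0, 0], 0]
    - [[0.4, 0.6, -0.4], [0, 0, 0], 0]
    - [[0, 0, 0], [0, 0, 0], 0]
    - [[0, 0, 0], [0, 0, 0], 0]

```text
clock: 13.85
tcp_pos: [0.5537, 0.1194, 0.2458]
tcp_rot: [2.531, 0.031, 1.632]
contact_force: [0.1, -0.1, -3.1]
grip_width: 0.46
```

Request:
arm_command:
  series:
    - [[0, 0, 0], [0, 0, 0], 0]
    - [[0, 0, 0], [0, 0, 0], 0]
    - [[0, 0, 0], [0, 0, 0], 0]
    - [[0, 0, 0], [0, 0, 0], 0]
    - [[0, 0, 0], [0, 0, 0], 0]

```text
clock: 14.35
tcp_pos: [0.5538, 0.1191, 0.2454]
tcp_rot: [2.531, 0.031, 1.631]
contact_force: [-0.6, -0.2, -2.5]
grip_width: 0.464
```

```bash
cat > chk.py <<'E'
from plant import robot
from h import *
import sys,pickle
s=robot.state(); T=rot(s['tcp_rot'])
lens=np.array([.6495,.120,.108]); y=np.radians(.9); d=np.array([-.5736*np.cos(y),-.5736*np.sin(y),.8192])
sole=s['tcp_pos']+.0475*T[:,2]; r=sole-lens; a=r@d
print(s['clock'],s['tcp_pos'],s['tcp_rot'],s['grip_width'],s['qvel'].round(3))
print("dist",a,"lateral",(r-a*d).round(4),"angle",np.degrees(np.arccos(-T[:,2]@d)),"rotvec to align",np.degrees(np.cross(-T[:,2],d)),"shift needed",(lens+.12*d-sole).round(4))
E
python3 chk.py
```

```text
14.35 [0.55376573 0.11910842 0.24540961] [2.53114619 0.03080463 1.63143359] 0.4644648309705898 [ 0.004  0.003  0.    -0.001  0.     0.   ]
dist 0.11997788680292004 lateral [0.0003 0.0006 0.0002] angle nan rotvec to align [-0.02533402  0.0149055  -0.01757264] shift needed [-0.0003 -0.0006 -0.0002]chk.py:8: RuntimeWarning: invalid value encountered in arccos
  print("dist",a,"lateral",(r-a*d).round(4),"angle",np.degrees(np.arccos(-T[:,2]@d)),"rotvec to align",np.degrees(np.cross(-T[:,2],d)),"shift needed",(lens+.12*d-sole).round(4))
```

Run:
```python
from plant import robot
from h import *
import pickle
A=pickle.load(open("f8.pkl","rb"));O=pickle.load(open("f0.pkl","rb"))
s=robot.grab_frame("side");w=robot.grab_frame("wrist")
print("bystanders diff (side)",cv2.absdiff(s["image"][245:300,200:340],O["side"]["image"][245:300,200:340]).mean())
o=np.hstack([cv2.resize(x,(400,300)) for x in(s["image"][60:300,100:420],w["image"])])
cv2.imwrite("pics/fin.png",cv2.convertScaleAbs(o,alpha=1.6))
```

```text
bystanders diff (side) 3.2205627705627706
```

View pics/fin.png

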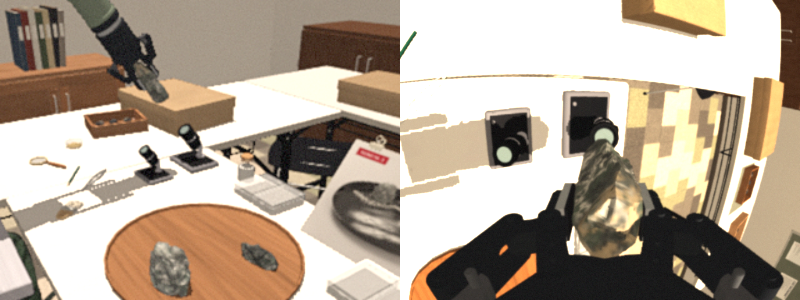

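The final picture shows the stone held in front of the larger camera, its sole towards the lens. In the wrist view the sole's edge meets the glass at about (605,135). Both bystanders still stand in the tray, and the arm is steady, so I'm handing the job in.

```bash
python3 -c "
from plant import robot
print(robot.finish_job())"
```

```text
the job is handed in; nothing more can be done
None
```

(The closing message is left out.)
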